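# Clip the battery cover onto the backup power unit

## Robot

A 7-joint arm with a two-finger parallel gripper is mounted at the origin on the work surface. World frame = base frame: x ahead of the robot, y to its left, z up, the work surface at z = 0. Lengths are in m, angles in rad, forces in N, time in s.
With the tool pointing down it reaches from about 0.375 to 0.925 m from the base axis. Payload 3.1 kg.
Tool frame: the origin (TCP) lies at the very end of the fingers, on their centre line; the grasp point (between the pads) lies 19 mm behind it; z points along the fingers, y is the direction in which the jaws open and shut (so a half turn about z gives the same grasp; the last joint's range is limited). The gripper opens to 85 mm and grips with 20 to 120 N. Pads are 22 mm wide; open, the fingers measure 114 mm over their backs; the gripper's body (76 mm by 85 mm) begins 54 mm behind the grasp point. The pads swing forward as they close: fully open they stand 13 mm farther back than shut.
Start: joints at [1.215, 0.383, 0.044, 1.598, -0.018, 1.161, -0.05], TCP at [0.166, -0.629, 0.231] pointing down, gripper open.
Joint ranges: [-2.61, 2.61], [-0.41, 2.15], [-1.48, 1.57], [0, 2.5], [-1.57, 4.71], [0.05, 1.97], [-2.85, 2.85]. Speed limits (rad/s): [2.79, 2.79, 3.14, 3.14, 3.14, 3.14, 3.14].

## Interface

Orientations are given as [roll, pitch, yaw] about the fixed x, y, z axes, in that order (R = Rz(yaw) Ry(pitch) Rx(roll)).
In Python, from station import ctrl gives the robot as it stands. The module is installed in compiled form; this text tells all that it offers.
- The arm moves only by the tool servo_tool, never from a script. Its argument "targets" is a list that holds one entry, the list of rows, each a list of 4 numbers: the shift along the tool's x, y, z each as a share of 25 cm, from -1 to 1, then the turn about the tool's z as a share of 180 degrees, from -1 to 1. A call has 1 to 20 rows; each row is the pose to reach, as a shift and turn from the pose commanded when the call began, along the tool's axes at that moment, turning the shorter way round; what a row does not reach only later rows make up. A row lasts 1/12 s, in which the tool goes at most 41.7 mm and 7.16 degrees, less where a joint would pass 70% of its speed; a pose out of reach is approached as far as the arm can. A call with a number of a shift or a turn outside -1 to 1 is refused whole. A call with a gripper value outside its range is refused whole. "gripper" is the gripper command: -1 is fully open, 1 is shut, values between are in proportion, set as the call begins (left out, the last holds). The fingers move at their own pace and stop on an object; "newtons" is the grip in N (left out, the last holds). Time passes only in rows, so rows that repeat a pose let the fingers close. It gives the time, the measured TCP pose, the force and the opening at its end, in the units of the state.
- ctrl.read_state(): the state, without advancing time (a new reading comes with each control period).
- ctrl.read_camera(name): name is "side" or "top" or "wrist"; returns a dict with "img" (480x640x3 uint8, red, green, blue), "depth" (480x640 float32, m along the optical axis (not along the pixel's ray), 0 where there is no reading), "fx", "fy", "cx", "cy" (pixels), "R" (3x3) and "t" (3): a world point X has camera coordinates R X + t; the wrist camera has in their place "tool_from_camera" (4x4, takes a point from camera to tool coordinates, whose origin is the TCP and whose axes are the flange's). Camera axes: x right, y down, z forward; pixel columns grow to the right and rows downward; lengths in m; the calibration is good to about 2 mm. The wrist camera is an equidistant fisheye: a pixel r from the principal point sees the ray r / f radians off the axis. A picture is of the moment at which its call begins: read the wrist's pose just before it.
- ctrl.hand_in(): hands the job in, once; it reports no verdict.
The state is a dict: "time": time; "joint_pos": joint angles; "joint_velocities": joint speeds; "joint_efforts": joint torques, N m; "position": TCP position; "tcp_rot": TCP orientation; "ft_force": force on the tool from outside, world axes, zero at the start; "torque": the same for the moment, N m; "gripper_width": finger opening in m.
Only numpy, scipy, OpenCV 4.12 (cv2) and the standard library are available. Lean on these libraries where they do the work, as an engineer would, in place of code of your own. Each camera call takes 0.05 s, during which the arm holds its last target.

## Task

Slide the loose ivory cover along the power unit's deck up to the stop wall so that it lies over the battery bay, then press down its blue corner pads until all four clips have clicked home and the cover sits level and low on the deck. Press firmly but never with more than 35 N, which cracks the cover, and leave the other things on the bench undisturbed.

Things in the scene. Friction and masses are not known exactly. Their poses are not given: they have to be found in the camera images.
- unit: Backup power unit, blue-grey box lying on its side, fixed: 330 long (its x) x 136 wide (its y). Origin: centre of its underside on the bench; z up. Dark grey deck 100 mm above the bench; along both long sides a kerb 12 mm thick and 17.5 mm higher than the deck (112 mm between the kerbs); an equally high stop wall at the +x end. Towards -x the deck is flat, open and empty.
- bay_home (a point): Point 2.5 mm above the deck, over the middle of the battery bay, at (75, 0, 102.5) mm in the unit's frame (same axes): where the cover's origin lies when it is fully home. The bay is an opening in the deck; around it four slots, 60 mm fore and aft and 40 mm to each side of it, each hold a catch: two orange sprung jaws.
- stop_wall (a point): Foot of the stop wall's inner face, on the deck at (150.5, 0, 100) mm in the unit's frame. When the cover's leading edge comes up against this wall, the cover drops about 2 mm and its four tongues stand on the four catches.
- cover: Clip-on cover, thin ivory plate, can twist, 150 (x) x 110 (y) x 4 mm, 0.12 to 0.25 kg, loose, x along the unit's x. Origin: centre of the plate's underside. Under each pad a rigid hooked tongue reaches 14.3 mm below the plate; at the start these stand on the deck, the cover 30 to 65 mm short of home towards the unit's -x. It slides easily, with 1 mm of play to each kerb.
- pad_rear_left (a point): Top centre of a blue round pad, 22 mm across and 5 mm high, above one clip, at (-60, +40, +9) mm in the cover's frame. Home: 11.5 mm above the deck; standing on its catch: 21.3 mm. A press of about 10 to 18 N on the pad drives the tongue past its catch: it suddenly gives way, the corner falls about 10 mm and meets the rigid deck through a foot beside the tongue; the catch then holds it.
- pad_rear_right (a point): Top centre of a blue round pad, 22 mm across and 5 mm high, above one clip, at (-60, -40, +9) mm in the cover's frame. Home: 11.5 mm above the deck; standing on its catch: 21.3 mm. As the other pads, it needs about 10 to 18 N. All four clips together need more than the 35 N that crack the cover, so a press in the middle will not do.
- pad_front_left (a point): Top centre of a blue round pad, 22 mm across and 5 mm high, above one clip, at (+60, +40, +9) mm in the cover's frame. Home: 11.5 mm above the deck; standing on its catch: 21.3 mm. As the other pads, it needs about 10 to 18 N. A corner not yet clipped may rock up by about 7 mm when another one is pressed.
- pad_front_right (a point): Top centre of a blue round pad, 22 mm across and 5 mm high, above one clip, at (+60, -40, +9) mm in the cover's frame. Home: 11.5 mm above the deck; standing on its catch: 21.3 mm. As the other pads, it needs about 10 to 18 N and gives way with a click.
- solvent_amber: Bystander, leave alone. Amber solvent bottle, 86 mm across, 210 high, standing. Origin: centre of its underside.
- solvent_clear: Bystander, leave alone. Clear solvent bottle, 86 mm across, 210 high, standing. Origin: centre of its underside.
- screwdriver: Bystander, leave alone. Screwdriver lying on the bench, black handle.
- spare_battery: Bystander, leave alone. Spare grey battery block, 151 x 65 x 94 mm, on the bench. Origin: centre of its underside.
- beaker: Bystander, leave alone. Glass beaker, 68 mm across, 90 high. Origin: centre of its underside.
- vial_rack: Bystander, leave alone. White rack, 90 x 200 x 25 mm, with small vials (52 mm high in all). Origin: centre of its underside.
- screw_tray: Bystander, leave alone. Grey open tray, 110 x 150 x 30 mm. Origin: centre of its underside.
Not all that is in view belongs to the job. What is shaped like the cover but green or yellow is not meant.

How it is judged:
By the outcome, as a careful person would: the job done as asked, in the order asked, and still so for the second after the job is handed in, with the robot touching nothing.
It also fails if it takes over 50 s, if anything falls off the work surface, if the arm or the gripper's body presses on something with over 40 N, if the wrist force passes 120 N, or if a joint passes its speed limit or range.

## Working session

There is one attempt and no reset: what is moved stays moved. The work goes in short steps, Python scripts to look and compute and a tool call to move; the robot and the scene stay as the last step left them, time stands still between calls to the robot, and variables do not carry over. Pictures are saved under pics/ and viewed, and the job is handed in when it is done.

Besides the shell and the picture viewer there is one more tool, called after "Emit:" as name([rows], argument=value, ...), one row to a line, values as JSON. servo_tool: Moves the arm, as the interface text tells. Its arguments: {"type":"object","properties":{"targets":{"type":"array","items":{"type":"array","items":{"type":"array","items":{"type":"number"}}}},"gripper":{"type":"number"},"newtons":{"type":"number"}},"required":["targets"]}

```bash
mkdir -p pics
python3 - <<'E'
from station import ctrl
import cv2,numpy as np,pickle
s=ctrl.read_state();print({k:np.round(v,3) for k,v in s.items()})
for n in ["side","top","wrist"]:
    c=ctrl.read_camera(n);pickle.dump(c,open(n+".pkl","wb"))
    cv2.imwrite(f"pics/{n}0.png",c["img"][:,:,::-1]);print(n,c["fx"],c["cx"],c["cy"],c.get("R"),c.get("t"),c.get("tool_from_camera"))
E
```

```text
{'time': np.float64(0.0), 'joint_pos': array([ 1.215,  0.384,  0.044,  1.6  , -0.018,  1.161, -0.05 ]), 'joint_velocities': array([ 0.002,  0.001,  0.001, -0.   , -0.   ,  0.001,  0.001]), 'joint_efforts': array([ 1.0000e-03, -4.3346e+01,  1.0250e+00, -2.4951e+01,  1.1000e-02,
        1.1000e-02,  0.0000e+00]), 'position': array([ 0.165, -0.628,  0.23 ]), 'tcp_rot': array([-3.139,  0.   ,  0.258]), 'ft_force': array([0.329, 0.349, 0.686]), 'torque': array([0.015, 0.002, 0.037]), 'gripper_width': np.float64(0.085)}
side 592.2456269917036 319.97684691414463 241.23595329219071 [[-0.99907992 -0.03756302 -0.02069623]
 [-0.00821964  0.64133677 -0.76721548]
 [ 0.04209218 -0.76633946 -0.64105544]] [0.56069537 0.06597944 1.85448648] None
top 594.440060475538 322.50424939414097 236.45885132401244 [[ 1.65299570e-02 -9.99863154e-01 -6.58045462e-04]
 [-9.85202552e-01 -1.61752877e-02 -1.70629103e-01]
 [ 1.70595109e-01  3.46879982e-03 -9.85335109e-01]] [0.03203328 0.56631465 1.5646584 ] None
wrist 371.64829954431775 320.8925980919431 242.3478999727067 None None [[-4.13900997e-05 -9.47480116e-01 -3.19814676e-01  8.29549913e-02]
 [ 9.99999999e-01 -4.08584269e-05 -8.37220035e-06 -6.03355053e-04]
 [-5.13463122e-06 -3.19814677e-01  9.47480117e-01 -1.41280455e-01]
 [ 0.00000000e+00  0.00000000e+00  0.00000000e+00  1.00000000e+00]]
```

View pics/top0.png

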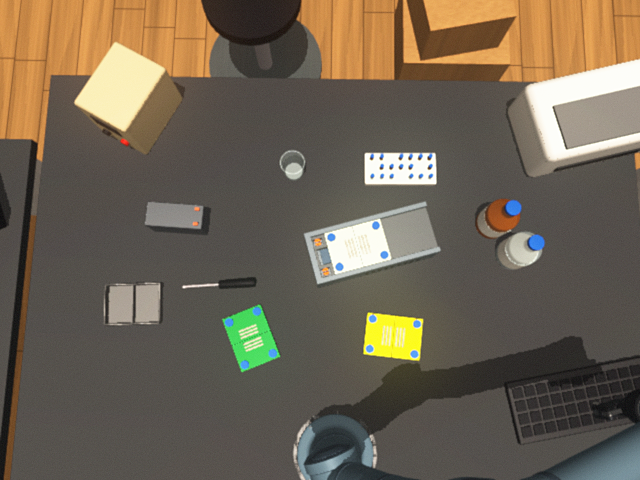

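View pics/side0.png

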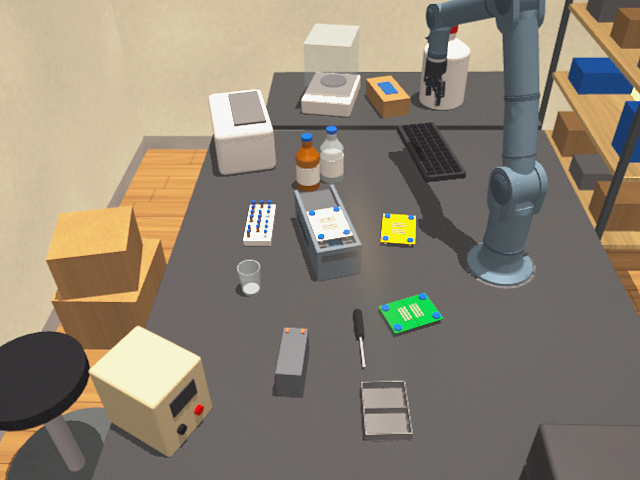

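View pics/wrist0.png

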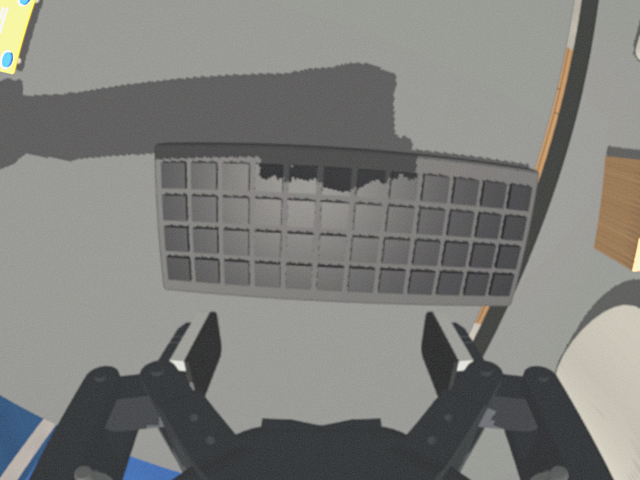

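```bash
cat > h.py <<'E'
import numpy as np,pickle,cv2
def back(c,u,v,z):
    R=c["R"];t=c["t"];d=R.T@np.array([(u-c["cx"])/c["fx"],(v-c["cy"])/c["fy"],1]);o=-R.T@t
    return o+d*(z-o[2])/d[2]
def proj(c,X):
    p=c["R"]@np.asarray(X)+c["t"];return c["fx"]*p[0]/p[2]+c["cx"],c["fy"]*p[1]/p[2]+c["cy"]
E
python3 - <<'E'
import cv2,pickle
c=pickle.load(open("top.pkl","rb"))["img"][195:295,295:450,::-1]
cv2.imwrite("pics/topc.png",cv2.resize(c,None,fx=5,fy=5,interpolation=cv2.INTER_CUBIC))
c=pickle.load(open("side.pkl","rb"))["img"][180:280,280:380,::-1]
cv2.imwrite("pics/sidec.png",cv2.resize(c,None,fx=6,fy=6,interpolation=cv2.INTER_CUBIC))
E
```

```text
(no output)
```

View pics/topc.png

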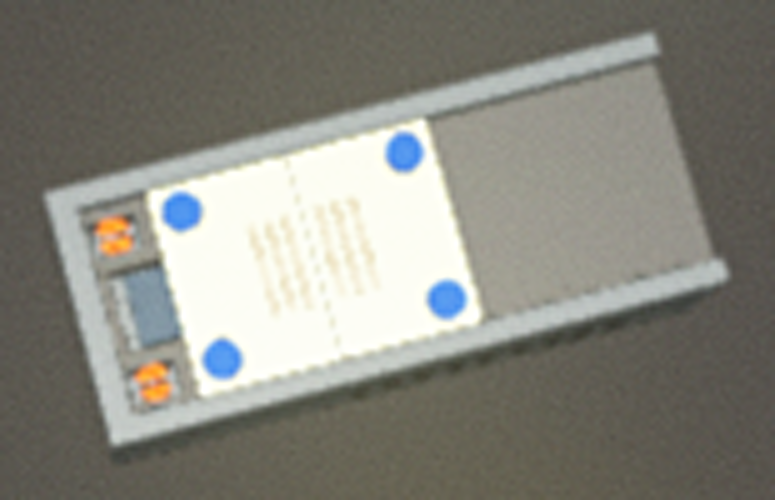

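View pics/sidec.png

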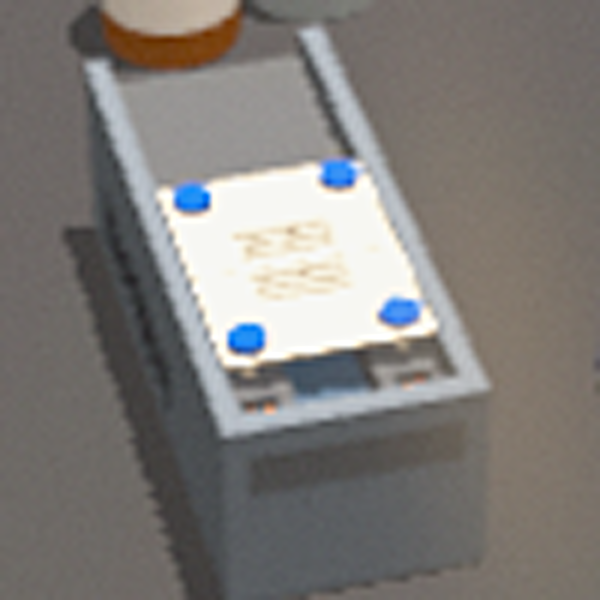

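Run:
```python
from h import *
from scipy.optimize import least_squares
c=pickle.load(open("top.pkl","rb"));s=pickle.load(open("side.pkl","rb"))
cr=lambda x,y:(295+(x+.5)/5-.5,195+(y+.5)/5-.5)
sr=lambda x,y:(280+(x+.5)/6-.5,180+(y+.5)/6-.5)
L=np.array([[165,-68,117.5],[165,68,117.5],[-165,68,117.5],[-165,-68,117.5]])/1e3
O=[cr(45,192),cr(112,445),cr(728,275),cr(657,38)]
S=[sr(225,437),sr(490,385),None,None]
P=np.array([[60,-40,9],[60,40,9],[-60,40,9],[-60,-40,9]])/1e3
PO=[cr(182,212),cr(222,359),cr(446,299),cr(404,152)]
PS=[sr(245,337),sr(400,311),sr(338,174),sr(192,198)]
def X(p,L):
    x,y,a=p[:3];return np.c_[x+np.cos(a)*L[:,0]-np.sin(a)*L[:,1],y+np.sin(a)*L[:,0]+np.cos(a)*L[:,1],L[:,2]]
def fit(L,O,S,dz,p0,w):
    def f(p):
        W=X(p,L)+[0,0,dz];r=[]
        if w!=1:
            for a,b in zip(W,O): r+=list(np.subtract(proj(c,a),b))
        if w!=0:
            for a,b in zip(W,S):
                if b: r+=list(np.subtract(proj(s,a),b))
        return r
    q=least_squares(f,p0);print(q.x,np.degrees(q.x[2]),np.round(q.fun,1));return q.x
pu=fit(L,O,S,0,[.5,-.06,1.7],0);pu2=fit(L,O,S,0,[.5,-.06,1.7],2);fit(L,O,S,0,[.5,-.06,1.7],1)
pc=fit(P,PO,PS,.1143,[.5,-.06,1.7],0);fit(P,PO,PS,.1143,[.5,-.06,1.7],1);pc=fit(P,PO,PS,.1143,[.5,-.06,1.7],2)
a=pu2[2];d=pc[:2]-pu2[:2];print("cover in unit",d@[np.cos(a),np.sin(a)],d@[-np.sin(a),np.cos(a)])
```

```text
[ 0.54174966 -0.08722986  1.84723322] 105.83866727086537 [ 0.1 -0.   0.1 -0.1  0.3  1.1 -0.5 -1. ]
[ 0.54228437 -0.08670434  1.84470593] 105.69386411393657 [-0.  -0.4 -0.2 -0.5  0.1  1.1 -0.6 -1.1  0.3 -1.2  0.7 -0.2]
[ 0.54886376 -0.08193758  1.87813768] 107.60936255561116 [-0.  0.  0. -0.]
[ 0.5302723  -0.04910271  1.85071421] 106.03811352716615 [-0.2 -0.2 -0.   0.1  0.2  0.1  0.  -0. ]
[ 0.53397412 -0.04224218  1.8469615 ] 105.82309869710129 [ 0.1  0.1 -0.1  0.   0.1 -0.1 -0.1 -0.1]
[ 0.53185501 -0.04765251  1.84890088] 105.93421721139161 [-0.7 -0.8 -0.6 -0.5 -0.4 -0.5 -0.5 -0.6  0.9 -1.1  0.7 -1.1  0.7 -1.1
  0.6 -1.1]
cover in unit 0.040417119928089724 -0.0005228525475066923
```

```bash
cat >> h.py <<'E'
U=np.array([0.5423,-0.0867]);A=1.849   # unit pose estimate
def uw(x,y): return U+np.array([np.cos(A)*x-np.sin(A)*y,np.sin(A)*x+np.cos(A)*y])
def inu(p):
    d=np.asarray(p)[:2]-U;return np.array([d@[np.cos(A),np.sin(A)],d@[-np.sin(A),np.cos(A)]])
def shift(X,yaw=None,s=None):
    from station import ctrl
    from scipy.spatial.transform import Rotation as Ro
    s=s or ctrl.read_state();R=Ro.from_euler('xyz',s["tcp_rot"]).as_matrix()
    d=R.T@(np.asarray(X)-s["position"])/.25
    print("pos",np.round(s["position"],4),"rot",np.round(s["tcp_rot"],3),"F",np.round(s["ft_force"],1),"t",round(float(s["time"]),2))
    print("in unit mm",np.round(inu(s["position"])*1e3,1)," shift shares",np.round(d,4), "turn", None if yaw is None else np.round(-(yaw-s["tcp_rot"][2])/np.pi,4))
E
python3 - <<'E'
from h import *
c=pickle.load(open("top.pkl","rb"))
print("amber",back(c,498,218,.0),back(c,513,208,.21),"clear",back(c,520,250,.0),back(c,536,242,.21))
shift([.165,-.628,.33]); shift([*uw(-.078,0),.33],A-np.pi/2);shift([*uw(-.078,0),.15],A-np.pi/2)
E
```

```text
amber [ 0.6349057  -0.45098041  0.        ] [ 0.61646609 -0.42630513  0.21      ] clear [ 0.54489391 -0.50916559  0.        ] [ 0.53262482 -0.47904087  0.21      ]
pos [ 0.1655 -0.6278  0.2302] rot [-3.139  0.     0.258] F [ 0.2  0.5 -0.6] t 0.15
in unit mm [-416.8  510.9]  shift shares [-0.0022 -0.0006 -0.3993] turn None
pos [ 0.1655 -0.6278  0.2302] rot [-3.139  0.     0.258] F [ 0.2  0.5 -0.6] t 0.15
in unit mm [-416.8  510.9]  shift shares [ 2.0156 -1.3974 -0.3966] turn -0.0065
pos [ 0.1655 -0.6278  0.2302] rot [-3.139  0.     0.258] F [ 0.2  0.5 -0.6] t 0.15
in unit mm [-416.8  510.9]  shift shares [ 2.0157 -1.3959  0.3234] turn -0.0065
```

Emit:
servo_tool([
  [[0,0,-0.15,0],[0.15,-0.1,-0.3,0],[0.3,-0.2,-0.4,0],[0.44,-0.31,-0.4,0],[0.58,-0.41,-0.4,0],[0.72,-0.5,-0.4,0],[0.86,-0.6,-0.4,0],[1,-0.7,-0.4,-0.006],[1,-0.7,-0.4,-0.006]],
], gripper=1, newtons=60)

```text
time: 0.9
position: [0.3656, -0.3915, 0.3313]
tcp_rot: [-3.141, -0.001, 0.282]
ft_force: [0.6, 0.5, -0.3]
gripper_width: -0.0001
```

Run:
```python
from h import *
shift([*uw(-.078,0),.30],A-np.pi/2)
```

```text
pos [ 0.3656 -0.3915  0.3313] rot [-3.141e+00 -1.000e-03  2.820e-01] F [ 0.6  0.5 -0.3] t 0.9
in unit mm [-244.5  253.6]  shift shares [ 1.0165 -0.6623  0.127 ] turn 0.0011
```

Emit:
servo_tool([
  [[0.14,-0.09,0,0],[0.28,-0.18,0,0],[0.42,-0.28,0,0],[0.56,-0.37,0,0],[0.7,-0.46,0,0],[0.84,-0.56,0.1,0],[1,-0.65,0.2,0.001],[1,-0.65,0.2,0.001],[1,-0.65,0.2,0.001]],
])

```text
time: 1.65
position: [0.5599, -0.1636, 0.2776]
tcp_rot: [-3.135, 0.003, 0.284]
ft_force: [0.2, 1.1, 0.4]
gripper_width: 0.0004
```

Run:
```python
from h import *
from station import ctrl
shift([*uw(-.078,0),.16],A-np.pi/2)
s=ctrl.read_state()
c=ctrl.read_camera("wrist");pickle.dump((s,c),open("w1.pkl","wb"));cv2.imwrite("pics/w1.png",c["img"][:,:,::-1])
```

```text
pos [ 0.5599 -0.1636  0.2776] rot [-3.135e+00  3.000e-03  2.840e-01] F [0.2 1.1 0.4] t 1.65
in unit mm [-78.8   4.2]  shift shares [ 1.790e-02 -1.000e-04  4.705e-01] turn 0.0018
```

View pics/w1.png

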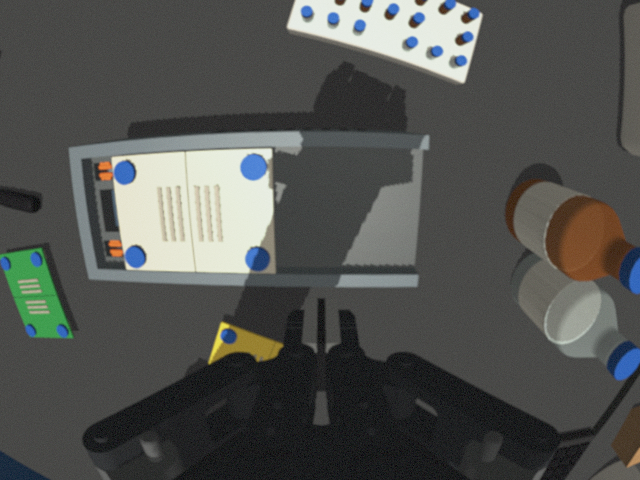

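```bash
cat >> h.py <<'E'
from scipy.optimize import least_squares
from scipy.spatial.transform import Rotation as Ro
def wproj(s,c,X):
    T=np.array(c["tool_from_camera"]);R=Ro.from_euler('xyz',s["tcp_rot"]).as_matrix()
    p=R.T@(np.asarray(X)-s["position"]);p=T[:3,:3].T@(p-T[:3,3])
    r=np.hypot(p[0],p[1]);th=np.arctan2(r,p[2]);return c["cx"]+c["fx"]*th*p[0]/r,c["cy"]+c["fy"]*th*p[1]/r
def XY(p,L):
    x,y,a=p[:3];return np.c_[x+np.cos(a)*L[:,0]-np.sin(a)*L[:,1],y+np.sin(a)*L[:,0]+np.cos(a)*L[:,1],L[:,2]]
def wfit(s,c,L,O,p0):
    f=lambda p:np.ravel([np.subtract(wproj(s,c,a),b) for a,b in zip(XY(p,np.asarray(L,float)/1e3),O)])
    q=least_squares(f,p0);print(np.round(q.x,4),np.round(np.degrees(q.x[2]),2),np.round(q.fun,1));return q.x
E
python3 - <<'E'
from h import *
s,c=pickle.load(open("w1.pkl","rb"))
p=wfit(s,c,[[60,-40,123.3],[60,40,123.3],[-60,40,123.3],[-60,-40,123.3]],[(124,173),(136,257),(257,259),(253,167)],[.53,-.05,1.85])
q=wfit(s,c,[[165,-68,117.5],[165,68,117.5],[-165,68,117.5],[-165,-68,117.5]],[(69,149),(90,279),(418,287),(429,136)],[.53,-.05,1.85])
im=cv2.resize(c["img"][100:320,50:450,::-1],None,fx=2,fy=2,interpolation=cv2.INTER_CUBIC);cv2.imwrite("pics/w1c.png",im)
E
```

```text
[ 0.5344 -0.0504  1.8532] 106.18 [-0.6 -0.3 -1.3  0.6  0.9  0.4  0.5 -0.5]
[ 0.5442 -0.0877  1.851 ] 106.05 [-0.7 -0.6 -1.   1.3 -0.   0.2  1.  -0.3]
```

View pics/w1c.png

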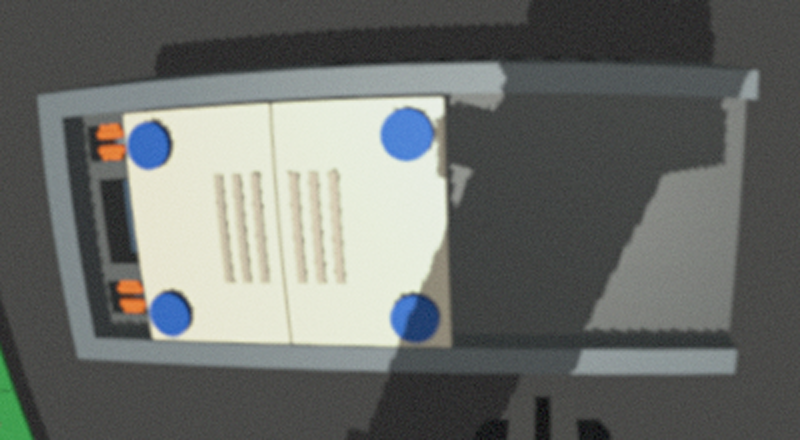

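```bash
sed -i 's/^U=.*/U=np.array([0.5436,-0.0875]);A=1.851/' h.py
python3 - <<'E'
from h import *
shift([*uw(-.078,0),.107],A-np.pi/2)
E
```

```text
pos [ 0.559  -0.1673  0.279 ] rot [-3.138e+00  3.000e-03  2.800e-01] F [ 0.  -0.2 -0.2] t 1.7
in unit mm [-80.9   7.3]  shift shares [ 0.0312 -0.0093  0.688 ] turn -0.0001
```

Emit:
servo_tool([
  [[0.03,-0.01,0.12,0],[0.03,-0.01,0.24,0],[0.03,-0.01,0.36,0],[0.03,-0.01,0.46,0],[0.03,-0.01,0.56,0],[0.03,-0.01,0.6,0],[0.03,-0.01,0.6,0],[0.03,-0.01,0.6,0]],
])

```text
time: 2.37
position: [0.5654, -0.168, 0.1319]
tcp_rot: [3.141, 0.0, 0.272]
ft_force: [0.4, -0.4, 0.8]
gripper_width: 0.0002
```

Run:
```python
from h import *
shift([*uw(-.078,0),.107],A-np.pi/2)
```

```text
pos [ 0.5654 -0.168   0.1319] rot [3.141 0.    0.272] F [ 0.4 -0.4  0.8] t 2.37
in unit mm [-83.3   1.3]  shift shares [ 0.0051 -0.0215  0.0997] turn -0.0027
```

Emit:
servo_tool([
  [[0.005,0,0.05,-0.003],[0.005,0,0.1,-0.003],[0.005,0,0.1,-0.003],[0.005,-0.02,0.1,-0.003],[0.005,-0.04,0.1,-0.003],[0.005,-0.06,0.1,-0.003],[0.005,-0.06,0.1,-0.003]],
])

```text
time: 2.95
position: [0.5628, -0.1495, 0.1068]
tcp_rot: [-3.141, -0.001, 0.286]
ft_force: [1.2, -0.0, -0.7]
gripper_width: 0.0
```

Run:
```python
from h import *
from station import ctrl
shift([*uw(-.05,0),.107],A-np.pi/2)
s=ctrl.read_state()
c=ctrl.read_camera("wrist");pickle.dump((s,c),open("w2.pkl","wb"));cv2.imwrite("pics/w2.png",c["img"][:,:,::-1])
```

```text
pos [ 0.5628 -0.1495  0.1068] rot [-3.141e+00 -1.000e-03  2.860e-01] F [ 1.2 -0.  -0.7] t 2.95
in unit mm [-64.9  -1.4]  shift shares [-0.0051 -0.0595 -0.0008] turn 0.0017
```

View pics/w2.png

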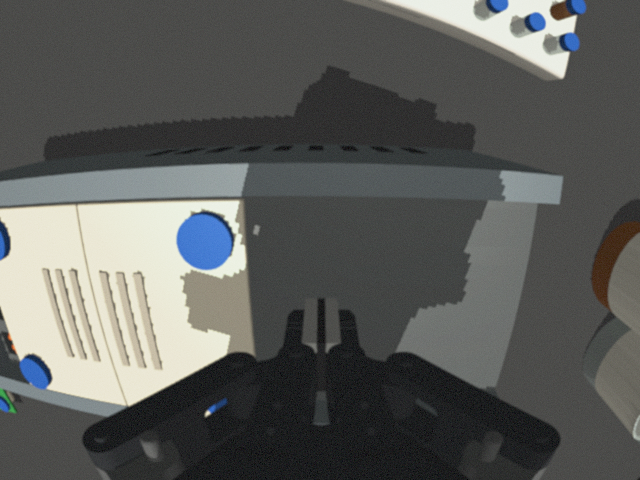

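Emit:
servo_tool([
  [[0,-0.01,0,0],[0,-0.02,0,0],[0,-0.03,0,0],[0,-0.04,0,0],[0,-0.05,0,0],[0,-0.06,0,0],[0,-0.07,0,0],[0,-0.08,0,0],[0,-0.09,0,0],[0,-0.1,0,0],[0,-0.11,0,0],[0,-0.12,0,0]],
])

```text
time: 4.0
position: [0.5542, -0.1228, 0.1063]
tcp_rot: [3.142, 0.0, 0.283]
ft_force: [-0.4, -0.7, -1.0]
gripper_width: -0.0003
```

Run:
```python
from h import *
from station import ctrl
shift([*uw(-.05,0),.107],A-np.pi/2)
c=ctrl.read_camera("top");cv2.imwrite("pics/t3.png",cv2.resize(c["img"][185:305,285:445,::-1],None,fx=5,fy=5,interpolation=cv2.INTER_CUBIC))
```

```text
pos [ 0.5542 -0.1228  0.1063] rot [3.142 0.    0.283] F [-0.4 -0.7 -1. ] t 4.0
in unit mm [-36.8  -0.4]  shift shares [-0.0018  0.0527 -0.0029] turn 0.0009
```

View pics/t3.png

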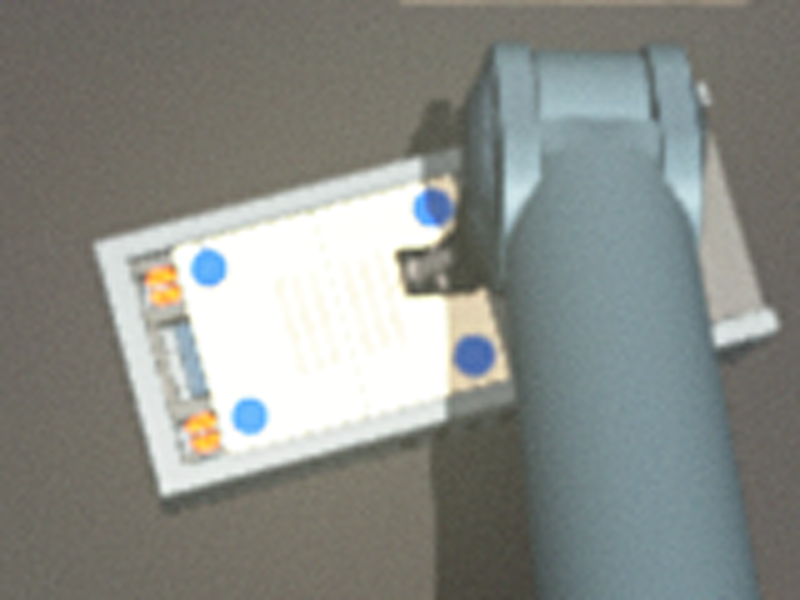

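Emit:
servo_tool([
  [[0,-0.01,0,0],[0,-0.02,0,0],[0,-0.03,0,0],[0,-0.04,0,0],[0,-0.05,0,0],[0,-0.06,0,0],[0,-0.07,0,0],[0,-0.08,0,0],[0,-0.085,0,0],[0,-0.09,0,0]],
])

```text
time: 4.88
position: [0.548, -0.1011, 0.1063]
tcp_rot: [3.142, -0.0, 0.283]
ft_force: [0.2, 0.1, -1.0]
gripper_width: -0.0
```

Emit:
servo_tool([
  [[0,-0.004,0,0],[0,-0.008,0,0],[0,-0.008,0,0]],
])

```text
time: 5.13
position: [0.5474, -0.0992, 0.1063]
tcp_rot: [-3.141, -0.0, 0.283]
ft_force: [0.7, -0.8, -0.1]
gripper_width: 0.0001
```

Run:
```python
from h import *
from station import ctrl
shift([*uw(-.0125,0),.107],A-np.pi/2)
for n in ["top","side"]:
  c=ctrl.read_camera(n);a=(slice(185,305),slice(285,445)) if n=="top" else (slice(170,280),slice(280,400));cv2.imwrite(f"pics/{n}4.png",cv2.resize(c["img"][a][:,:,::-1],None,fx=5,fy=5,interpolation=cv2.INTER_CUBIC))
```

```text
pos [ 0.5474 -0.0992  0.1063] rot [-3.141 -0.     0.283] F [ 0.7 -0.8 -0.1] t 5.13
in unit mm [-12.3  -0.4]  shift shares [-0.0018  0.0008 -0.0028] turn 0.0009
```

View pics/top4.png

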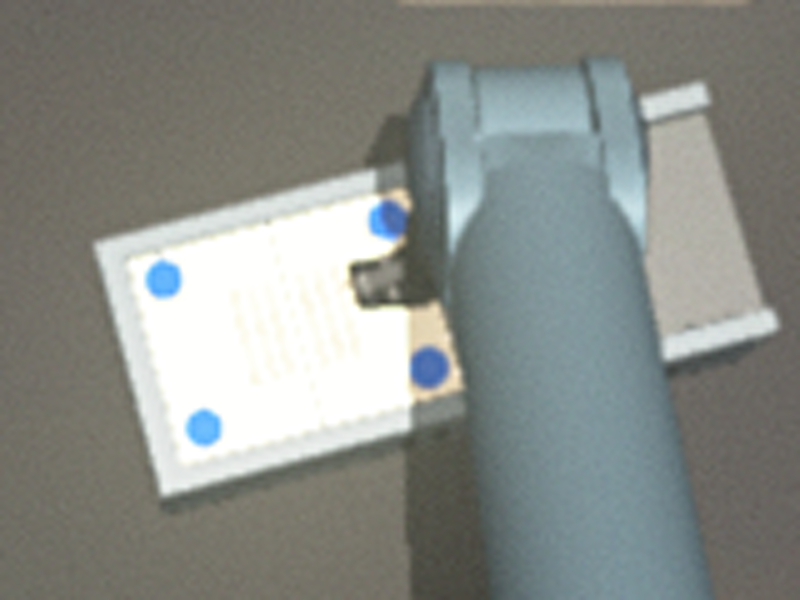

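View pics/side4.png

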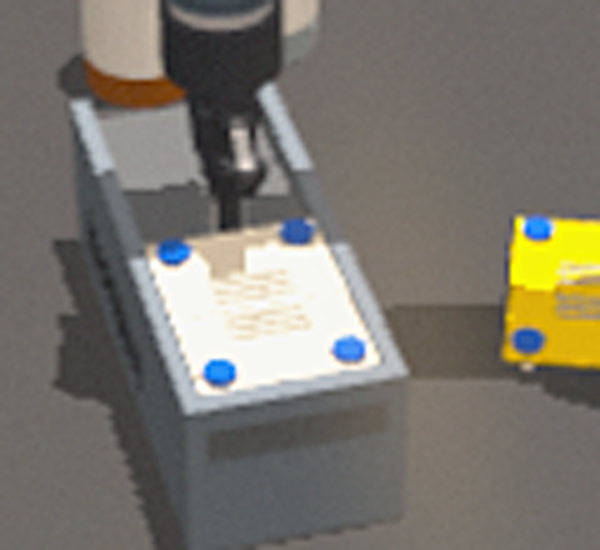

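Nearly at the wall. Push in small steps until the force rises.

Emit:
servo_tool([
  [[0,-0.004,0,0],[0,-0.008,0,0],[0,-0.008,0,0]],
])

```text
time: 5.48
position: [0.5472, -0.0988, 0.1064]
tcp_rot: [3.14, -0.0, 0.282]
ft_force: [0.6, -1.6, 0.1]
gripper_width: 0.0001
```

Emit:
servo_tool([
  [[0,-0.004,0,0],[0,-0.008,0,0],[0,-0.008,0,0]],
])

```text
time: 5.73
position: [0.5471, -0.0986, 0.1067]
tcp_rot: [3.138, -0.001, 0.281]
ft_force: [1.7, -5.9, -2.1]
gripper_width: -0.0003
```

Emit:
servo_tool([
  [[0,0.02,0,0],[0,0.05,0,0],[0,0.08,-0.05,0],[0,0.08,-0.2,0],[0,0.08,-0.35,0],[0,0.08,-0.48,0],[0,0.08,-0.6,0],[0,0.08,-0.6,0],[0,0.08,-0.6,0]],
])

```text
time: 6.48
position: [0.5536, -0.1142, 0.259]
tcp_rot: [3.14, -0.005, 0.284]
ft_force: [0.0, -0.2, -0.1]
gripper_width: -0.0001
```

Run:
```python
from h import *
from station import ctrl
shift([*uw(-.0125,0),.107],A-np.pi/2)
s=ctrl.read_state()
c=ctrl.read_camera("wrist");pickle.dump((s,c),open("w5.pkl","wb"));cv2.imwrite("pics/w5.png",c["img"][:,:,::-1])
t=ctrl.read_camera("top");d=t["depth"]
pickle.dump(t,open("t5.pkl","wb"))
```

```text
pos [ 0.5536 -0.1142  0.259 ] rot [ 3.14  -0.005  0.284] F [ 0.  -0.2 -0.1] t 6.48
in unit mm [-28.4  -2.2]  shift shares [-0.0117 -0.0645  0.6078] turn 0.0011
```

View pics/w5.png

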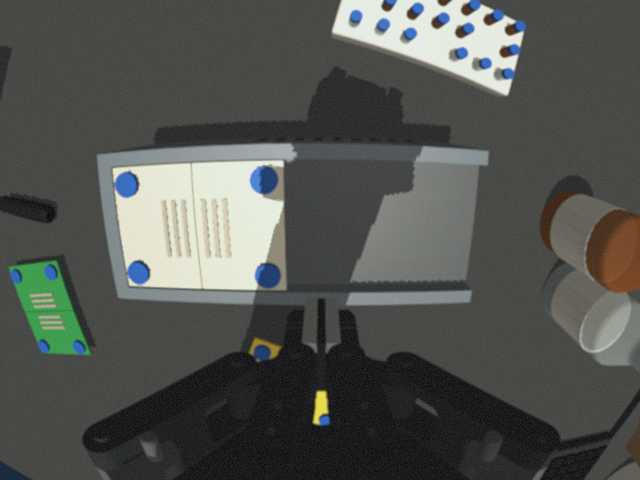

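Run:
```python
from h import *
s,c=pickle.load(open("w5.pkl","rb"))
for z in (121.3,123.3):
  p=wfit(s,c,[[60,-40,z],[60,40,z],[-60,40,z],[-60,-40,z]],[(126,184),(138,272),(268,275),(264,180)],[.53,-.05,1.85])
q=wfit(s,c,[[165,-68,117.5],[165,68,117.5],[-165,68,117.5],[-165,-68,117.5]],[(97,156),(118,298),(471,300),(489,151)],[.53,-.05,1.85])
d=p[:2]-q[:2];a=q[2];print(d@[np.cos(a),np.sin(a)],d@[-np.sin(a),np.cos(a)])
T=np.array(c["tool_from_camera"]);R=Ro.from_euler('xyz',s["tcp_rot"]).as_matrix()
D=c["depth"]
v,u=np.mgrid[0:480,0:640];x=(u-c["cx"])/c["fx"];y=(v-c["cy"])/c["fy"];th=np.hypot(x,y);k=np.tan(th)/np.maximum(th,1e-9)
P=np.stack([x*k*D,y*k*D,D],-1)@T[:3,:3].T+T[:3,3];W=P@R.T+s["position"]
def h(u,v,r=3):
    return np.round(np.median(W[v-r:v+r+1,u-r:u+r+1,:].reshape(-1,3),0)*1e3,1)
for n,(u,v) in dict(padFR=(126,184),padFL=(138,272),padRL=(268,275),padRR=(264,180),pl1=(150,180),pl2=(155,275),pl3=(240,280),pl4=(240,180),mid=(190,228),deck=(400,230),deck2=(320,230),kerbL=(350,297),kerbR=(240,152),bench=(250,70)).items():
    w=h(u,v,2);print(n,w,np.round(inu(w/1e3)*1e3,1))
t=pickle.load(open("t5.pkl","rb"));O=-t["R"].T@t["t"]
```

```text
[ 0.5253 -0.0145  1.848 ] 105.88 [-0.6 -0.3 -0.5  0.7  0.2  0.9  0.6 -0.9]
[ 0.526  -0.015   1.8482] 105.89 [-1.2 -0.6 -1.   1.   0.6  1.3  1.  -1.2]
[ 0.5449 -0.0868  1.8541] 106.23 [-1.1 -0.9  0.3  1.   0.1  1.8  0.6 -1.2]
0.07422554762905896 -0.0019384401181493944
padFR [546.8  54.2 120.2] [135.3 -42.3]
padFL [470.5  32.4 120.1] [135.4  37.1]
padRL [503.6 -82.8 120.2] [15.6 37.1]
padRR [579.2 -61.  120.1] [ 15.6 -41.5]
pl1 [554.2  34.2 114.9] [114.  -43.8]
pl2 [470.2  17.2 115.1] [120.9  41.6]
pl3 [490.  -60.5 115.1] [40.8 44. ]
pl4 [573.3 -42.1 114.6] [ 35.4 -41.1]
mid [523.3  -8.9 115.1] [81.1 -2.2]
deck [ 565.9 -180.9   98.7] [-95.9   4.4]
deck2 [ 546.6 -115.1   98.7] [-27.4   4.7]
kerbL [ 501.4 -155.   116.4] [-53.2  59.2]
kerbR [595.  -36.8 116. ] [ 34.5 -63.4]
bench [669.1  -1.5  -1.4] [  47.9 -144.4]
```

Run:
```python
from h import *
shift([*uw(.0156,.0355),.135],A-np.pi/2)
```

```text
pos [ 0.5511 -0.1142  0.2553] rot [-3.14e+00  2.00e-03  2.84e-01] F [-0.3  0.2  0. ] t 6.58
in unit mm [-27.7   0.2]  shift shares [-0.1399 -0.1731  0.4818] turn 0.0011
```

Emit:
servo_tool([
  [[-0.07,-0.08,0.05,0],[-0.14,-0.17,0.15,0],[-0.14,-0.17,0.27,0],[-0.14,-0.17,0.37,0],[-0.14,-0.17,0.44,0],[-0.14,-0.17,0.47,0],[-0.14,-0.17,0.47,0],[-0.14,-0.17,0.47,0]],
])

```text
time: 7.25
position: [0.5059, -0.0835, 0.138]
tcp_rot: [-3.14, 0.002, 0.283]
ft_force: [0.0, 0.2, 0.1]
gripper_width: 0.0002
```

Run:
```python
from h import *
from station import ctrl
s=ctrl.read_state()
c=ctrl.read_camera("wrist");cv2.imwrite("pics/w6.png",c["img"][:,:,::-1])
shift([*uw(.0156,.0355),.1213],A-np.pi/2)
```

```text
pos [ 0.5069 -0.0837  0.1391] rot [-3.141e+00 -1.000e-03  2.830e-01] F [ 0.4 -0.8  0.6] t 7.3
in unit mm [13.8 34.2]  shift shares [-0.0053 -0.0071  0.0713] turn 0.0009
```

View pics/w6.png

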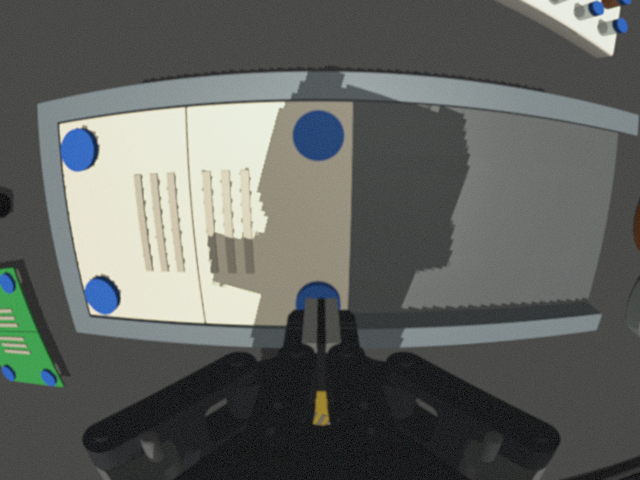

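Emit:
servo_tool([
  [[-0.004,-0.006,0.03,0],[-0.004,-0.006,0.06,0],[-0.004,-0.006,0.07,0],[-0.004,-0.006,0.075,0],[-0.004,-0.006,0.08,0],[-0.004,-0.006,0.08,0]],
])

```text
time: 7.8
position: [0.5051, -0.0829, 0.1208]
tcp_rot: [3.141, 0.001, 0.283]
ft_force: [-4.6, -0.7, 13.4]
gripper_width: -0.0
```

Emit:
servo_tool([
  [[0,0,0.004,0],[0,0,0.008,0],[0,0,0.008,0]],
])

```text
time: 8.05
position: [0.5056, -0.0835, 0.1194]
tcp_rot: [3.139, 0.0, 0.282]
ft_force: [-4.4, -0.8, 12.1]
gripper_width: 0.0001
```

Emit:
servo_tool([
  [[0,0,0.004,0],[0,0,0.008,0],[0,0,0.008,0]],
])

```text
time: 8.3
position: [0.5052, -0.0828, 0.115]
tcp_rot: [3.141, -0.001, 0.283]
ft_force: [-0.1, -0.7, -0.4]
gripper_width: -0.0002
```

Emit:
servo_tool([
  [[0,0,0.004,0],[0,0,0.008,0],[0,0,0.012,0],[0,0,0.012,0]],
])

```text
time: 8.63
position: [0.5052, -0.0824, 0.1125]
tcp_rot: [-3.142, 0.0, 0.283]
ft_force: [-2.4, 0.1, 6.1]
gripper_width: -0.0003
```

Emit:
servo_tool([
  [[0,0,0.003,0],[0,0,0.006,0],[0,0,0.006,0]],
])

```text
time: 8.88
position: [0.5053, -0.0824, 0.1121]
tcp_rot: [3.141, 0.001, 0.283]
ft_force: [-4.9, 0.3, 13.8]
gripper_width: -0.0002
```

Emit:
servo_tool([
  [[0,0,-0.06,0],[0,0,-0.13,0],[0.08,0,-0.13,0],[0.2,0,-0.13,0],[0.31,0,-0.13,0],[0.31,0,-0.13,0],[0.31,0,-0.13,0],[0.31,0,-0.13,0]],
])

```text
time: 9.55
position: [0.5784, -0.0609, 0.1418]
tcp_rot: [-3.141, 0.002, 0.283]
ft_force: [0.4, 0.4, -0.5]
gripper_width: 0.0
```

Run:
```python
from h import *
from station import ctrl
s=ctrl.read_state()
c=ctrl.read_camera("wrist");cv2.imwrite("pics/w7.png",c["img"][:,:,::-1])
shift([*uw(.0156,-.040),.1213],A-np.pi/2)
```

```text
pos [ 0.578  -0.0614  0.1419] rot [-3.141e+00  3.000e-03  2.830e-01] F [ 0.4  0.4 -0.6] t 9.6
in unit mm [ 15.6 -40.3]  shift shares [-0.0009  0.      0.0823] turn 0.0008
```

View pics/w7.png

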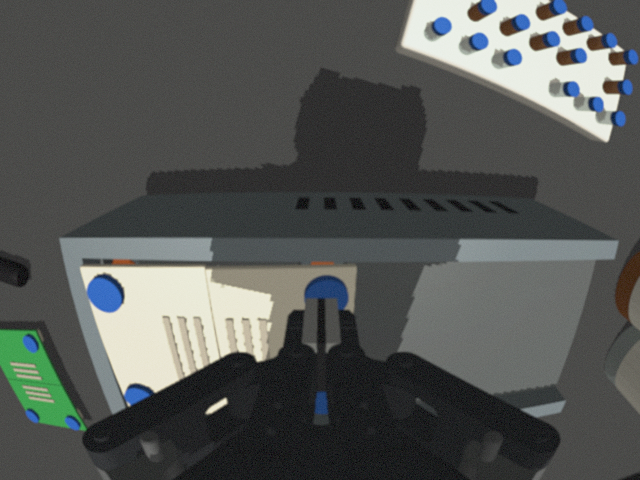

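Emit:
servo_tool([
  [[0,0,0.03,0],[0,0,0.05,0],[0,0,0.06,0],[0,0,0.07,0],[0,0,0.08,0],[0,0,0.08,0]],
])

```text
time: 10.1
position: [0.5791, -0.0611, 0.1226]
tcp_rot: [-3.142, 0.001, 0.283]
ft_force: [-1.5, 0.3, 0.5]
gripper_width: -0.0001
```

Emit:
servo_tool([
  [[0,0,0.004,0],[0,0,0.008,0],[0,0,0.008,0]],
])

```text
time: 10.35
position: [0.5795, -0.061, 0.1219]
tcp_rot: [3.141, 0.0, 0.283]
ft_force: [-3.7, 0.2, 6.7]
gripper_width: -0.0001
```

Emit:
servo_tool([
  [[0,0,0.004,0],[0,0,0.008,0],[0,0,0.008,0]],
])

```text
time: 10.6
position: [0.5801, -0.0611, 0.121]
tcp_rot: [3.14, -0.001, 0.283]
ft_force: [-3.1, -0.0, 8.8]
gripper_width: -0.0002
```

Emit:
servo_tool([
  [[0,0,0.004,0],[0,0,0.008,0],[0,0,0.008,0]],
])

```text
time: 10.85
position: [0.5805, -0.0613, 0.1181]
tcp_rot: [3.14, -0.002, 0.283]
ft_force: [-0.9, -0.1, 1.8]
gripper_width: 0.0
```

Emit:
servo_tool([
  [[0,0,0.004,0],[0,0,0.008,0],[0,0,0.008,0]],
])

```text
time: 11.1
position: [0.579, -0.0607, 0.114]
tcp_rot: [-3.141, 0.001, 0.283]
ft_force: [-0.7, 0.3, 0.9]
gripper_width: 0.0002
```

Emit:
servo_tool([
  [[0,0,0.004,0],[0,0,0.008,0],[0,0,0.01,0],[0,0,0.01,0]],
])

```text
time: 11.43
position: [0.5794, -0.0607, 0.1125]
tcp_rot: [-3.141, 0.0, 0.283]
ft_force: [-1.2, 0.6, 2.8]
gripper_width: -0.0003
```

Emit:
servo_tool([
  [[0,0,0.003,0],[0,0,0.005,0],[0,0,0.005,0]],
])

```text
time: 11.68
position: [0.5795, -0.0607, 0.1122]
tcp_rot: [3.142, 0.0, 0.283]
ft_force: [-3.2, 0.5, 7.6]
gripper_width: 0.0001
```

Emit:
servo_tool([
  [[0,0,0.003,0],[0,0,0.005,0],[0,0,0.005,0]],
])

```text
time: 11.93
position: [0.5795, -0.0607, 0.112]
tcp_rot: [3.141, 0.001, 0.283]
ft_force: [-5.4, 0.8, 13.1]
gripper_width: 0.0005
```

Emit:
servo_tool([
  [[0,0,-0.06,0],[0,0,-0.15,0],[0,-0.08,-0.15,0],[0,-0.2,-0.15,0],[0,-0.32,-0.15,0],[0,-0.44,-0.15,0],[0,-0.47,-0.15,0],[0,-0.47,-0.15,0],[0,-0.47,-0.15,0],[0,-0.47,-0.15,0]],
])

```text
time: 12.77
position: [0.5472, 0.0496, 0.147]
tcp_rot: [3.14, 0.0, 0.28]
ft_force: [-1.2, -1.3, 0.5]
gripper_width: 0.0001
```

Run:
```python
from h import *
from station import ctrl
s=ctrl.read_state()
c=ctrl.read_camera("wrist");cv2.imwrite("pics/w8.png",c["img"][:,:,::-1])
shift([*uw(.1325,-.040),.1213],A-np.pi/2)
```

```text
pos [0.5473 0.0492 0.147 ] rot [3.14  0.    0.279] F [ 0.4 -0.1 -0.8] t 12.82
in unit mm [130.4 -41.3]  shift shares [-0.0053 -0.0085  0.1029] turn -0.0003
```

View pics/w8.png

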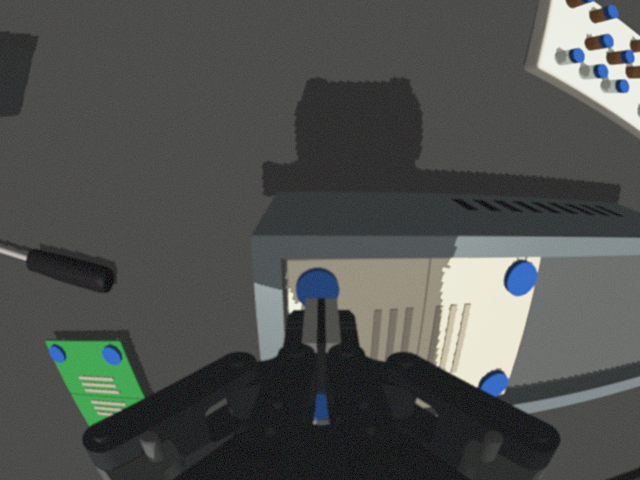

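Emit:
servo_tool([
  [[-0.005,-0.004,0.03,0],[-0.005,-0.004,0.06,0],[-0.005,-0.004,0.07,0],[-0.005,-0.004,0.08,0],[-0.005,-0.004,0.09,0],[-0.005,-0.004,0.09,0]],
])

```text
time: 13.32
position: [0.5447, 0.0524, 0.124]
tcp_rot: [-3.141, 0.001, 0.283]
ft_force: [0.2, 0.1, -0.2]
gripper_width: 0.0001
```

Emit:
servo_tool([
  [[0,0,0.004,0],[0,0,0.008,0],[0,0,0.008,0]],
])

```text
time: 13.57
position: [0.5453, 0.0526, 0.1228]
tcp_rot: [3.142, -0.0, 0.283]
ft_force: [-0.6, -0.1, 0.7]
gripper_width: -0.0003
```

Emit:
servo_tool([
  [[0,0,0.004,0],[0,0,0.008,0],[0,0,0.008,0]],
])

```text
time: 13.82
position: [0.5457, 0.0527, 0.1216]
tcp_rot: [3.141, -0.001, 0.283]
ft_force: [-1.6, 0.2, 4.7]
gripper_width: 0.0002
```

Emit:
servo_tool([
  [[0,0,0.004,0],[0,0,0.008,0],[0,0,0.008,0]],
])

```text
time: 14.07
position: [0.5461, 0.0527, 0.1209]
tcp_rot: [3.141, -0.001, 0.283]
ft_force: [-2.5, 0.2, 10.3]
gripper_width: 0.0001
```

Emit:
servo_tool([
  [[0,0,0.004,0],[0,0,0.008,0],[0,0,0.008,0]],
])

```text
time: 14.32
position: [0.5467, 0.0526, 0.1191]
tcp_rot: [3.14, -0.003, 0.283]
ft_force: [-2.0, -0.3, 7.8]
gripper_width: -0.0002
```

Emit:
servo_tool([
  [[0,0,0.004,0],[0,0,0.008,0],[0,0,0.008,0]],
])

```text
time: 14.57
position: [0.545, 0.0525, 0.1146]
tcp_rot: [3.142, 0.0, 0.283]
ft_force: [-1.5, 0.6, 0.7]
gripper_width: 0.0006
```

Emit:
servo_tool([
  [[0,0,0.004,0],[0,0,0.008,0],[0,0,0.01,0],[0,0,0.01,0]],
])

```text
time: 14.9
position: [0.545, 0.0525, 0.1132]
tcp_rot: [3.141, 0.001, 0.283]
ft_force: [-2.7, -0.8, 8.2]
gripper_width: 0.0001
```

Emit:
servo_tool([
  [[0,0,0.004,0],[0,0,0.008,0],[0,0,0.008,0]],
])

```text
time: 15.15
position: [0.5451, 0.0525, 0.1127]
tcp_rot: [3.141, 0.002, 0.283]
ft_force: [-6.4, -1.1, 16.4]
gripper_width: -0.0003
```

Emit:
servo_tool([
  [[0,0,-0.06,0],[0,0,-0.15,0],[-0.08,0,-0.15,0],[-0.2,0,-0.15,0],[-0.3,0,-0.15,0],[-0.3,0,-0.15,0],[-0.3,0,-0.15,0],[-0.3,0,-0.15,0]],
])

```text
time: 15.82
position: [0.4738, 0.0317, 0.1478]
tcp_rot: [3.142, -0.001, 0.283]
ft_force: [0.1, 0.6, -0.3]
gripper_width: 0.0001
```

Run:
```python
from h import *
from station import ctrl
s=ctrl.read_state()
c=ctrl.read_camera("wrist");cv2.imwrite("pics/w9.png",c["img"][:,:,::-1])
shift([*uw(.1325,.0355),.1213],A-np.pi/2)
```

```text
pos [0.4744 0.0319 0.1481] rot [-3.141e+00 -2.000e-03  2.830e-01] F [ 0.8 -0.8 -0.8] t 15.87
in unit mm [133.9  33.5]  shift shares [-0.0082  0.0057  0.107 ] turn 0.0009
```

View pics/w9.png

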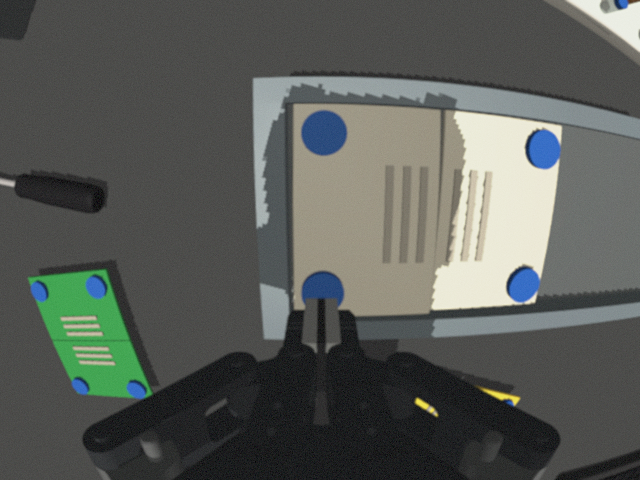

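Emit:
servo_tool([
  [[-0.008,0.002,0.03,0],[-0.008,0.002,0.06,0],[-0.008,0.002,0.07,0],[-0.008,0.002,0.08,0],[-0.008,0.002,0.09,0],[-0.008,0.002,0.09,0]],
])

```text
time: 16.37
position: [0.471, 0.0307, 0.1245]
tcp_rot: [-3.141, 0.001, 0.283]
ft_force: [0.2, -0.7, 0.2]
gripper_width: 0.0001
```

Emit:
servo_tool([
  [[0,0,0.004,0],[0,0,0.01,0],[0,0,0.01,0]],
])

```text
time: 16.62
position: [0.4714, 0.0305, 0.1227]
tcp_rot: [3.142, -0.0, 0.283]
ft_force: [-0.3, -0.6, 0.2]
gripper_width: -0.0
```

Emit:
servo_tool([
  [[0,0,0.004,0],[0,0,0.008,0],[0,0,0.008,0]],
])

```text
time: 16.87
position: [0.4716, 0.0306, 0.1215]
tcp_rot: [3.141, -0.0, 0.283]
ft_force: [-2.6, -0.5, 4.1]
gripper_width: -0.0002
```

Emit:
servo_tool([
  [[0,0,0.004,0],[0,0,0.008,0],[0,0,0.008,0]],
])

```text
time: 17.12
position: [0.4715, 0.0306, 0.1204]
tcp_rot: [3.141, 0.001, 0.283]
ft_force: [-3.4, -0.3, 9.4]
gripper_width: -0.0001
```

Emit:
servo_tool([
  [[0,0,0.004,0],[0,0,0.008,0],[0,0,0.008,0]],
])

```text
time: 17.37
position: [0.4714, 0.0306, 0.1171]
tcp_rot: [3.141, -0.0, 0.283]
ft_force: [-0.1, 0.8, 0.5]
gripper_width: 0.0001
```

Emit:
servo_tool([
  [[0,0,0.004,0],[0,0,0.008,0],[0,0,0.008,0]],
])

```text
time: 17.62
position: [0.4712, 0.0305, 0.1144]
tcp_rot: [-3.141, 0.0, 0.283]
ft_force: [-0.2, -0.4, -0.3]
gripper_width: -0.0002
```

Emit:
servo_tool([
  [[0,0,0.004,0],[0,0,0.008,0],[0,0,0.008,0]],
])

```text
time: 17.87
position: [0.4712, 0.0305, 0.1124]
tcp_rot: [-3.141, 0.001, 0.283]
ft_force: [0.3, 0.2, -0.6]
gripper_width: -0.0001
```

Emit:
servo_tool([
  [[0,0,0.004,0],[0,0,0.008,0],[0,0,0.008,0]],
])

```text
time: 18.12
position: [0.4715, 0.0306, 0.1116]
tcp_rot: [3.141, 0.0, 0.283]
ft_force: [-2.2, -1.0, 5.2]
gripper_width: -0.0002
```

Emit:
servo_tool([
  [[0,0,0.002,0],[0,0,0.004,0],[0,0,0.004,0]],
])

```text
time: 18.37
position: [0.4714, 0.0305, 0.1114]
tcp_rot: [3.141, 0.001, 0.283]
ft_force: [-5.0, -0.1, 11.6]
gripper_width: 0.0002
```

Emit:
servo_tool([
  [[0,0,-0.06,0],[0,0,-0.18,0],[0.05,0.1,-0.3,0],[0.1,0.2,-0.42,0],[0.15,0.3,-0.54,0],[0.15,0.42,-0.6,0],[0.15,0.54,-0.6,0],[0.15,0.64,-0.6,0],[0.15,0.64,-0.6,0],[0.15,0.64,-0.6,0],[0.15,0.64,-0.6,0]],
])

```text
time: 19.28
position: [0.5517, -0.1118, 0.2593]
tcp_rot: [-3.14, 0.001, 0.283]
ft_force: [-0.4, -0.6, -0.5]
gripper_width: -0.0003
```

Run:
```python
from h import *
from station import ctrl
shift([*uw(.1325,-.040),.15],A-np.pi/2)
s=ctrl.read_state()
c=ctrl.read_camera("wrist");pickle.dump((s,c),open("w10.pkl","wb"));cv2.imwrite("pics/w10.png",c["img"][:,:,::-1])
```

```text
pos [ 0.5517 -0.1118  0.2593] rot [-3.14e+00  1.00e-03  2.83e-01] F [-0.4 -0.6 -0.5] t 19.28
in unit mm [-25.6  -1.1]  shift shares [ 0.1577 -0.6312  0.4379] turn 0.001
```

View pics/w10.png

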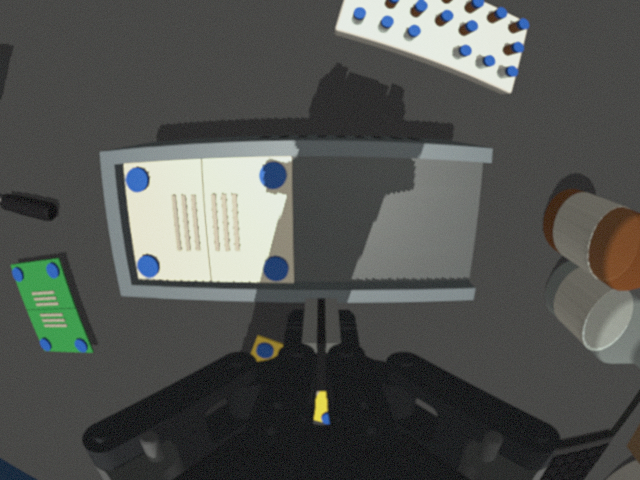

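```bash
cat > dep.py <<'E'
from h import *
def cloud(s,c):
    T=np.array(c["tool_from_camera"]);R=Ro.from_euler('xyz',s["tcp_rot"]).as_matrix();D=c["depth"]
    v,u=np.mgrid[0:480,0:640];x=(u-c["cx"])/c["fx"];y=(v-c["cy"])/c["fy"];th=np.hypot(x,y);k=np.tan(th)/np.maximum(th,1e-9)
    return (np.stack([x*k*D,y*k*D,D],-1)@T[:3,:3].T+T[:3,3])@R.T+s["position"]
def rep(W,pts):
    for n,(u,v) in pts.items():
        w=np.median(W[v-2:v+3,u-2:u+3].reshape(-1,3),0);print(n,np.round(w*1e3,1),np.round(inu(w)*1e3,1))
E
python3 - <<'E'
from dep import *
W=cloud(*pickle.load(open("w10.pkl","rb")))
rep(W,dict(padFR=(137,179),padFL=(148,266),padRL=(276,268),padRR=(273,175),pl1=(160,180),pl2=(165,270),pl3=(255,273),pl4=(250,175),mid=(205,222),deck=(400,230),deck2=(330,230),kerbL=(350,294),kerbR=(240,149)))
E
```

```text
padFR [548.1  51.5 110.3] [132.3 -42.8]
padFL [471.2  30.2 110. ] [133.2  37. ]
padRL [504.2 -85.  110.2] [13.3 37.2]
padRR [580.3 -63.2 110. ] [ 13.2 -42. ]
pl1 [551.   32.  104.8] [112.7 -40.2]
pl2 [469.6  14.2 105.2] [118.2  43. ]
pl3 [492.2 -68.3 105.4] [32.7 44.1]
pl4 [574.5 -44.6 105.4] [ 32.6 -41.6]
mid [525.2 -15.8 105.6] [74.  -2.2]
deck [ 563.1 -178.4   98.4] [-92.7   6.4]
deck2 [ 546.4 -120.5   98.6] [-32.5   6.4]
kerbL [ 501.  -151.3  116.1] [-49.6  58.6]
kerbR [594.4 -33.5 116. ] [ 37.8 -63.8]
```

Run:
```python
from dep import *
for f in ("w5","w10"):
    s,c=pickle.load(open(f+".pkl","rb"));W=cloud(s,c)
    p=W.reshape(-1,3);q=np.array([inu(a) for a in p[:,:2]])*1e3;z=p[:,2]*1e3
    m=(abs(q[:,1])<60)
    o=m&(q[:,0]>140)&(q[:,0]<180)&(z>112)&(z<120)&(c["depth"].ravel()>0)
    print(f,"wall outer x",np.percentile(q[o,0],[97,99.5]),"inner",np.percentile(q[o&(q[:,0]>148),0],[0.5,3]))
    # blue pads
    im=c["img"].reshape(-1,3).astype(int);b=(im[:,2]>im[:,0]+70)&(z>105)&(z<125)&(abs(q[:,1])<60)&(q[:,0]>-10)&(q[:,0]<160)
    fr=b&(q[:,0]>80);re=b&(q[:,0]<80)
    print("front x",q[fr,0].mean(),"rear",q[re,0].mean(),"y",q[b,1].mean())
    cv2.imwrite(f"pics/{f}c.png",cv2.resize(c["img"][130:310,80:310,::-1],None,fx=3,fy=3,interpolation=cv2.INTER_CUBIC))
```

```text
w5 wall outer x [165.30026202 166.0379737 ] inner [148.20572662 148.74769975]
front x 135.61652758278885 rear 16.756192196507286 y -6.292499124177
w10 wall outer x [165.4064737  166.12397422] inner [148.96796145 150.81576417]
front x 133.23534415185037 rear 13.938074678803595 y -6.592236593668981
```

View pics/w10c.png

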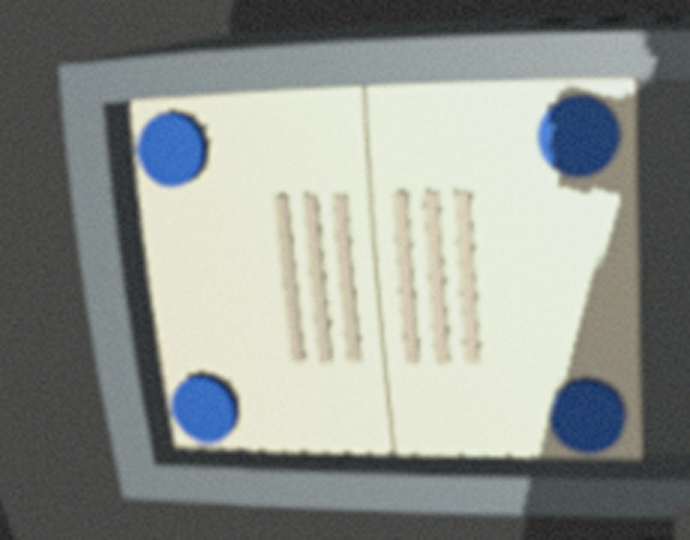

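View pics/w5c.png

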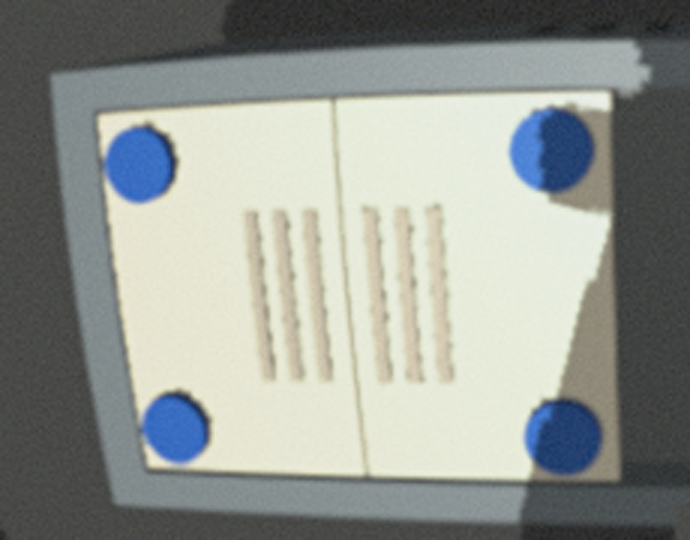

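Emit:
servo_tool([
  [[0,0.02,0.12,0],[0,0.02,0.24,0],[0,0.02,0.36,0],[0,0.02,0.46,0],[0,0.02,0.54,0],[0,0.02,0.58,0],[0,0.02,0.6,0],[0,0.02,0.6,0],[0,0.02,0.6,0]],
])

```text
time: 20.08
position: [0.5544, -0.1169, 0.1109]
tcp_rot: [3.141, -0.002, 0.284]
ft_force: [-0.1, -1.0, 0.4]
gripper_width: -0.0003
```

Run:
```python
from h import *
shift([*uw(-.0144,0),.1037],A-np.pi/2)
```

```text
pos [ 0.5544 -0.1169  0.1109] rot [ 3.141e+00 -2.000e-03  2.840e-01] F [-0.1 -1.   0.4] t 20.08
in unit mm [-31.2  -2.3]  shift shares [-0.0089 -0.0674  0.0286] turn 0.0012
```

Emit:
servo_tool([
  [[-0.009,0,0.015,0],[-0.009,0,0.028,0],[-0.009,0,0.028,0],[-0.009,-0.02,0.028,0],[-0.009,-0.03,0.028,0],[-0.009,-0.04,0.028,0],[-0.009,-0.05,0.028,0],[-0.009,-0.05,0.028,0]],
])

```text
time: 20.75
position: [0.5477, -0.105, 0.1029]
tcp_rot: [-3.141, -0.0, 0.284]
ft_force: [0.4, -0.1, 0.3]
gripper_width: -0.0003
```

Emit:
servo_tool([
  [[0,-0.005,0,0],[0,-0.01,0,0],[0,-0.01,0,0]],
])

```text
time: 21.0
position: [0.5471, -0.1034, 0.1028]
tcp_rot: [-3.141, 0.0, 0.283]
ft_force: [0.1, 0.1, -0.5]
gripper_width: -0.0001
```

Emit:
servo_tool([
  [[0,-0.005,0,0],[0,-0.01,0,0],[0,-0.01,0,0]],
])

```text
time: 21.25
position: [0.5463, -0.101, 0.1027]
tcp_rot: [-3.141, 0.0, 0.283]
ft_force: [-0.6, 0.1, -0.7]
gripper_width: 0.0
```

Emit:
servo_tool([
  [[0,-0.005,0,0],[0,-0.01,0,0],[0,-0.01,0,0]],
])

```text
time: 21.5
position: [0.5456, -0.0984, 0.1027]
tcp_rot: [-3.141, 0.0, 0.283]
ft_force: [-0.2, -0.2, 0.0]
gripper_width: -0.0002
```

Emit:
servo_tool([
  [[0,-0.005,0,0],[0,-0.01,0,0],[0,-0.01,0,0]],
])

```text
time: 21.75
position: [0.545, -0.096, 0.1028]
tcp_rot: [-3.141, -0.0, 0.283]
ft_force: [-0.2, 0.5, -0.7]
gripper_width: -0.0001
```

Run:
```python
from h import *
from station import ctrl
shift([*uw(-.0144,0),.1037],A-np.pi/2)
for n in ["wrist","side"]:
  c=ctrl.read_camera(n);a=(slice(130,410),slice(60,460)) if n=="wrist" else (slice(170,280),slice(280,400));cv2.imwrite(f"pics/{n}11.png",cv2.resize(c["img"][a][:,:,::-1],None,fx=2 if n=="wrist" else 5,fy=2 if n=="wrist" else 5,interpolation=cv2.INTER_CUBIC))
```

```text
pos [ 0.545  -0.096   0.1028] rot [-3.141 -0.     0.283] F [-0.2  0.5 -0.7] t 21.75
in unit mm [-8.6  1.1]  shift shares [ 0.0041  0.0233 -0.0037] turn 0.001
```

View pics/wrist11.png

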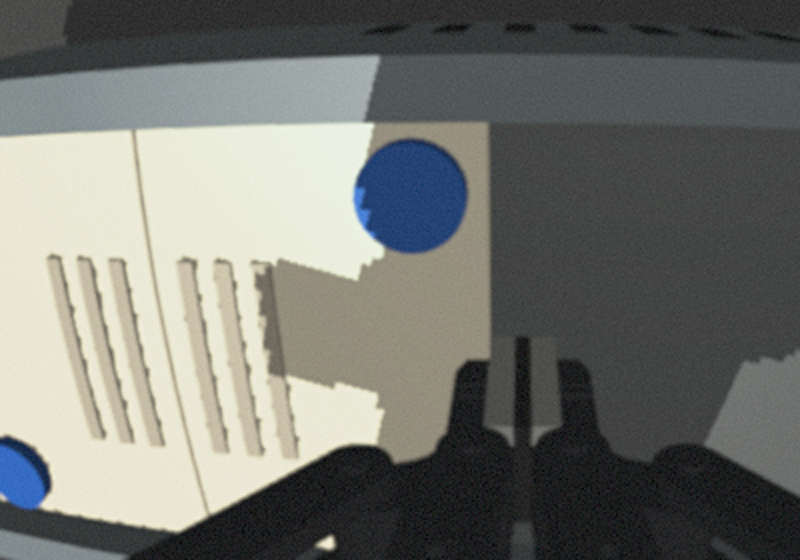

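View pics/side11.png

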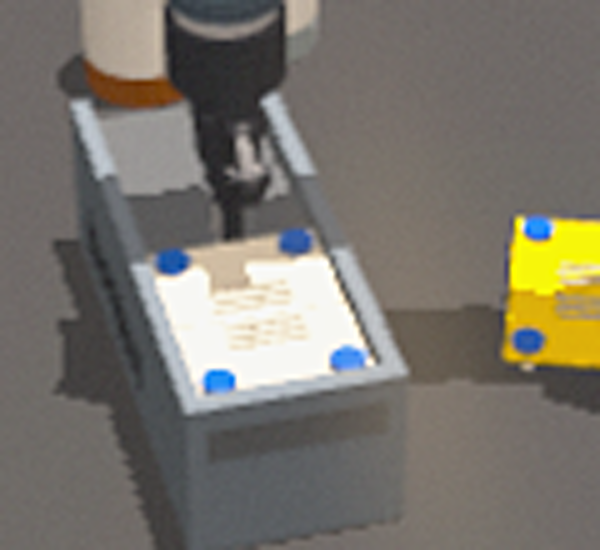

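Emit:
servo_tool([
  [[0,-0.004,0,0],[0,-0.006,0,0],[0,-0.006,0,0]],
])

```text
time: 22.1
position: [0.5447, -0.0953, 0.1028]
tcp_rot: [3.141, -0.0, 0.283]
ft_force: [0.4, -1.4, 0.4]
gripper_width: -0.0002
```

Emit:
servo_tool([
  [[0,-0.004,0,0],[0,-0.006,0,0],[0,-0.006,0,0]],
])

```text
time: 22.35
position: [0.5442, -0.0936, 0.1028]
tcp_rot: [3.141, -0.0, 0.283]
ft_force: [0.3, -0.5, -0.7]
gripper_width: 0.0003
```

Emit:
servo_tool([
  [[0,-0.004,0,0],[0,-0.006,0,0],[0,-0.006,0,0]],
])

```text
time: 22.6
position: [0.5441, -0.0931, 0.1029]
tcp_rot: [3.14, -0.001, 0.282]
ft_force: [0.8, -2.7, -1.6]
gripper_width: 0.0001
```

Emit:
servo_tool([
  [[0,-0.004,0,0],[0,-0.006,0,0],[0,-0.006,0,0]],
])

```text
time: 22.85
position: [0.5441, -0.093, 0.1031]
tcp_rot: [3.138, -0.001, 0.282]
ft_force: [1.9, -5.1, -1.3]
gripper_width: 0.0003
```

Emit:
servo_tool([
  [[0,-0.004,0,0],[0,-0.006,0,0],[0,-0.006,0,0]],
])

```text
time: 23.1
position: [0.5441, -0.093, 0.1034]
tcp_rot: [3.137, -0.002, 0.281]
ft_force: [1.9, -7.3, -1.1]
gripper_width: 0.0002
```

Emit:
servo_tool([
  [[0,0.03,0,0],[0,0.06,0,0],[0,0.1,-0.05,0],[0,0.1,-0.2,0],[0,0.1,-0.35,0],[0,0.1,-0.48,0],[0,0.1,-0.6,0],[0,0.1,-0.6,0],[0,0.1,-0.6,0],[0,0.1,-0.6,0]],
])

```text
time: 23.93
position: [0.5492, -0.1125, 0.252]
tcp_rot: [-3.14, 0.001, 0.284]
ft_force: [-1.5, -0.1, -1.0]
gripper_width: -0.0005
```

Run:
```python
from dep import *
from station import ctrl
s=ctrl.read_state()
c=ctrl.read_camera("wrist");pickle.dump((s,c),open("w12.pkl","wb"));W=cloud(s,c)
cv2.imwrite("pics/w12c.png",cv2.resize(c["img"][130:310,80:310,::-1],None,fx=3,fy=3,interpolation=cv2.INTER_CUBIC))
p=W.reshape(-1,3);q=np.array([inu(a) for a in p[:,:2]])*1e3;z=p[:,2]*1e3
o=(abs(q[:,1])<50)&(q[:,0]>140)&(q[:,0]<180)&(z>112)&(z<120)
print("wall outer x",np.percentile(q[o,0],[97,99.5]))
im=c["img"].reshape(-1,3).astype(int);b=(im[:,2]>im[:,0]+70)&(z>105)&(z<125)&(abs(q[:,1])<60)&(q[:,0]>-10)&(q[:,0]<160)
for nm,m in dict(FL=(q[:,0]>80)&(q[:,1]>0),FR=(q[:,0]>80)&(q[:,1]<0),RL=(q[:,0]<80)&(q[:,1]>0),RR=(q[:,0]<80)&(q[:,1]<0)).items(): print(nm,q[b&m].mean(0),np.median(z[b&m]))
d=(abs(q[:,1])<20)&(q[:,0]>-130)&(q[:,0]<-100)&(z>80)&(z<110);print("deck",np.median(z[d]))
```

```text
wall outer x [165.48431993 166.46531265]
FL [135.8492959   37.58424819] 110.12564847791262
FR [135.62664542 -42.10365891] 110.18684363862155
RL [16.71038831 37.48858494] 110.16263638413484
RR [ 16.59018442 -42.27354886] 110.18225401425957
deck 98.66631601081606
```

View pics/w12c.png

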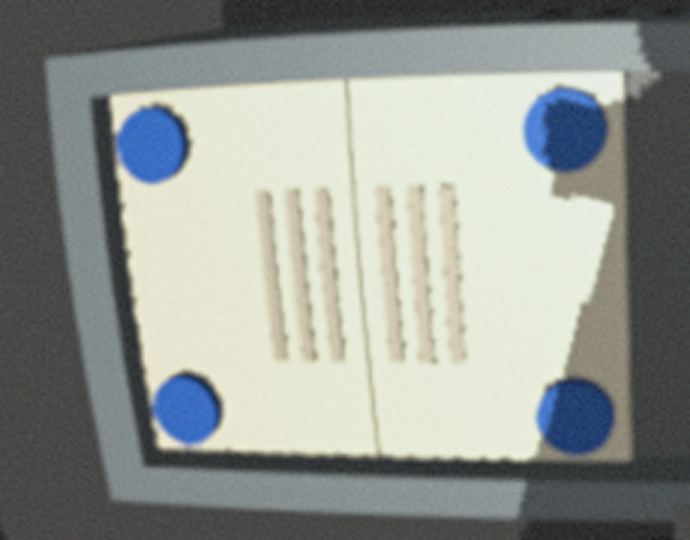

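Run:
```python
from station import ctrl
import pickle,numpy as np,cv2
a=pickle.load(open("top.pkl","rb"))["img"].astype(int);c=ctrl.read_camera("top");b=c["img"].astype(int)
cv2.imwrite("pics/top13.png",c["img"][:,:,::-1])
m=(abs(a-b).max(2)>60).astype(np.uint8)
n,l,s,_=cv2.connectedComponentsWithStats(m);print([list(x) for x in s[1:] if x[4]>15])
```

```text
[[np.int32(358), np.int32(176), np.int32(75), np.int32(94), np.int32(2332)], [np.int32(400), np.int32(207), np.int32(23), np.int32(7), np.int32(31)], [np.int32(327), np.int32(233), np.int32(9), np.int32(8), np.int32(53)], [np.int32(310), np.int32(234), np.int32(25), np.int32(44), np.int32(629)], [np.int32(372), np.int32(255), np.int32(64), np.int32(134), np.int32(5169)], [np.int32(335), np.int32(263), np.int32(9), np.int32(8), np.int32(55)], [np.int32(367), np.int32(313), np.int32(11), np.int32(11), np.int32(90)], [np.int32(363), np.int32(339), np.int32(12), np.int32(16), np.int32(109)], [np.int32(539), np.int32(340), np.int32(52), np.int32(32), np.int32(358)], [np.int32(574), np.int32(342), np.int32(13), np.int32(17), np.int32(54)], [np.int32(535), np.int32(345), np.int32(18), np.int32(11), np.int32(38)], [np.int32(463), np.int32(350), np.int32(85), np.int32(45), np.int32(907)], [np.int32(550), np.int32(354), np.int32(6), np.int32(5), np.int32(16)], [np.int32(508), np.int32(373), np.int32(59), np.int32(15), np.int32(176)], [np.int32(463), np.int32(377), np.int32(6), np.int32(9), np.
[... 567 characters left out ...]
nt32(41), np.int32(16), np.int32(470)], [np.int32(362), np.int32(452), np.int32(16), np.int32(15), np.int32(145)], [np.int32(303), np.int32(456), np.int32(7), np.int32(15), np.int32(61)], [np.int32(371), np.int32(467), np.int32(52), np.int32(13), np.int32(445)], [np.int32(630), np.int32(466), np.int32(10), np.int32(7), np.int32(24)], [np.int32(312), np.int32(468), np.int32(12), np.int32(12), np.int32(96)], [np.int32(304), np.int32(473), np.int32(7), np.int32(7), np.int32(29)], [np.int32(426), np.int32(472), np.int32(12), np.int32(8), np.int32(82)], [np.int32(619), np.int32(473), np.int32(15), np.int32(7), np.int32(31)], [np.int32(453), np.int32(477), np.int32(41), np.int32(3), np.int32(72)]]
```

View pics/top13.png

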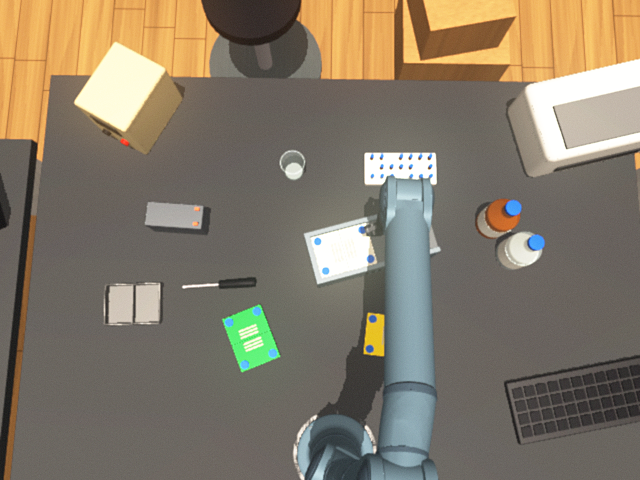

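The top view shows the cover home at the left end of the unit (pads near (318,241) and (326,271)). The bystanders are where they were.

```bash
python3 -c "
from station import ctrl
print(ctrl.hand_in())"
```

```text
the job is handed in; nothing more can be done
None
```

The cover lies at the stop wall over the battery bay. All four corners gave way under pressing and now sit down on the deck, and the job is handed in.

- **Sliding:** I pushed the cover's rear edge with shut fingers until it met the stop wall. The pads then measured about 21.5 mm above the deck, so the tongues were standing on the catches.
- **Pressing:** I pressed rear left, rear right, front right, then front left. Each corner gave way at readings of roughly 9 to 13 N and went down to a rigid stop. The highest press I read was 16.4 N, but I only read force at the end of each move, so short peaks in between were not seen.
- **Correction:** While rocking, the cover had crept about 2.5 mm away from the wall. With all four corners down, I pushed its rear edge gently, reading up to about 7 N, until it stopped.

**Last checks:**
- All four pads are 11.5 mm above the deck, level within about 0.1 mm, against 11.5 mm expected when home.
- The cover's position along the unit matches, within about 0.3 mm, what it was at the wall; that is about 1 mm beyond nominal home, which is within calibration error.
- In the top view the bystanders in sight are where they started. The arm hid part of the vial rack's edge and most of the yellow cover.
- The gripper is clear of everything, and about 24 s of the 50 s were used.

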